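# Seat the die and present the lever of a bag-closing press

### The arm

A 6-joint arm with a two-finger parallel gripper is mounted at the origin on the work surface. World frame = base frame: x ahead of the robot, y to its left, z up, the work surface at z = 0. Lengths are in m, angles in rad, forces in N, time in s.
With the tool pointing down it reaches from about 0.3 to 0.75 m from the base axis. Payload 8.5 kg.
Tool frame: the origin (TCP) lies midway between the tips of the shut fingers; the grasp point (between the pads) lies r.grasp_offset behind it (r.grasp_offset is the distance from the TCP to the grasp point, in m); z points along the fingers, y is the line along which they close (so a half turn about z gives the same grasp; the last joint's range is limited). The gripper opens to 85 mm and grips with 20 to 120 N. Pads are 22 mm wide; open, the fingers measure 114 mm over their backs; the gripper's body (76 mm by 85 mm) begins 54 mm behind the grasp point. The pads swing forward as they close: fully open they stand 13 mm farther back than shut.
Start: joints at [-1.53, 0.381, 1.297, -0, 1.464, -0.215], TCP at [0.139, -0.532, 0.194] pointing down, gripper open.
Joint ranges: [-3.11, 3.11], [-0.89, 2.33], [0.22, 2.48], [-1.42, 4.56], [0.17, 2.85], [-2.88, 2.88]. Speed limits (rad/s): [2.39, 2.39, 3.14, 3.14, 3.14, 3.14].

### API

Orientations are given as a unit quaternion [w, x, y, z].
In Python, from plant import r gives the robot as it stands. Calls block until the motion is done:
- r.move_to(position, orientation): joint-space move of the TCP to a pose.
- r.move_l(position, rate=0.15, rotation=None, max_force=None): straight line of the TCP; rotation=None keeps the orientation; rate is the mean speed in m/s. With max_force (N) it stops when the force on the tool has changed by that much, and returns True; else False.
- r.move_j(angles): joint-space move.
- r.gripper_to(opening): finger opening in m; the grip force is fixed at half the most; returns when the fingers have stopped.
- r.wait(seconds).
- r.ik(position, orientation): joint angles nearest the present ones, or None.
- r.camera(name): name is "scene" or "top" or "wrist"; returns (picture, depth): 420x560x3 uint8, red, green, blue; 420x560 float32, m along the optical axis (not along the pixel's ray), 0 where there is no reading.
- r.get_calibration(name): a dict with "K" (3x3 intrinsics, pixels), "distortion" ([k1, k2, p1, p2, k3] as OpenCV has them; the pictures are not rectified), "T" (4x4, takes a point from camera to world coordinates). Camera axes: x right, y up, looking along -z (the intrinsics and any distortion apply to the point x, -y, -z); pixel columns grow to the right and rows downward; lengths in m; the calibration is good to about 2 mm. A picture is of the moment at which its call begins: read the wrist's pose just before it. get_calibration takes no time and is no camera call; for the wrist camera it gives the pose at the moment of the call.
A pose or a line that the arm cannot do raises r.MotionError and nothing moves.
- r.hand_in(): hands the job in; it is judged then, once.
Readings, each from a call of its own:
- r.current_time(): time.
- r.current_qpos(): joint angles.
- r.current_joint_velocities(): joint speeds.
- r.current_tau(): joint torques, N m.
- r.current_eef_pos(): TCP position.
- r.current_tool_rot(): TCP orientation.
- r.current_force(): force on the tool from outside, world axes, zero at the start.
- r.current_moment(): the same for the moment, N m.
- r.current_gripper_width(): finger opening in m.
- r.current_grasp_force(): force on a finger pad.
Only numpy, scipy, OpenCV 4.12 (cv2) and the standard library are available. Lean on these libraries where they do the work, as an engineer would, in place of code of your own. Each camera call takes 0.05 s, during which the arm holds its last target. There are 200 camera calls.

### The job

We are putting the bag-closing press back together: first push the die in the press's anvil boss down until it is fully home, then pick the lever up by its balance point and bring it over the press, its eye above the middle of the clevis and its heavy head above the die. Finish there still holding it: level, still, about 5 cm clear above the clevis cheeks and touching nothing else, so that a colleague can guide it down onto its pin. Leave everything else on the bench where it is.

Things in the scene. Friction and masses are not known exactly. Their poses are not given: they have to be found in the camera images.
- press: Bench press without its lever, fixed: grey base plate 230 x 84 x 12 mm; on it a clevis (two upright round-topped cheeks, 40 mm long, 28 mm apart, 52 mm over all, tops 85 mm above the bench) and a steel anvil boss (diameter 48 mm, top at 40 mm). Origin: on the bench under the clevis; z up; boss 130 mm along -x, towards the robot, within 0.4 rad; y across the cheeks.
- clevis (a point): Midway between the two cheek tops of the press, 85 mm above the bench (axes as press).
- die_top (a point): Centre of the top of the steel die, a disc 36 mm across and 8 mm thick on a 22 mm shank that plugs straight down into the anvil boss. Top 55 mm above the bench when fully proud, 48 mm when fully seated (disc resting on the boss).
- die (a joint): How far the die is pushed down into the boss, m: 0 = 7 mm proud, 0.007 = seated on a hard stop. Starts at 0 to 0.003. Stiff push fit: about 4 N slides it and it stays where left; 10 to 15 N shows it is home.
- lever: Loose cast aluminium lever, 0.35 to 0.7 kg, 306 mm long: heavy head block (42 x 42, 50 mm tall) centred at x = -130 mm, straight bar 16 mm wide, 22 mm tall, pivot eye (40 mm across, 18 mm wide) at x = 0, black ball knob (50 mm) at x = +130 mm. Lies on head and knob, bar's middle 25 mm up; head towards the robot within 0.6 rad. Origin under the eye, on the underside plane; z up.
- balance (a point): The lever's balance point (centre of mass): on the bar's middle line, 65 mm from the eye's centre towards the head, halfway to the head's centre, 25 mm above the underside. Bare bar, 16 mm wide, for over 40 mm to either side.
- eye (a point): Centre of the lever's pivot eye, 25 mm above its underside.
- head (a point): Centre of the lever's head block, 25 mm above its underside.
- spare_die: A loose spare steel die between press and lever, standing upside down: disc 36 mm across, 24 mm tall; origin at its underside. Not needed.
- hex_key: L-shaped steel hex key, 75 x 26 mm, 8 mm thick, between press and lever; origin at its underside. Not needed.
- wrench: A wrench lying to the left. Not needed.
- phone: A black phone 150 x 72 x 9 mm at the right. Not needed.
- tape_roll: A cardboard-coloured roll, 100 mm across, 48 mm tall, at the right. Not needed.
- card_pad: A pad of header cards 122 x 87 x 25 mm at the left. Not needed.
Mind the look-alikes: they are no part of the job. What is shaped like the press but purple or turquoise is not meant.

How it is judged:
By the outcome, as a careful person would: the job done as asked, in the order asked, and still so for the second after the job is handed in, while the arm keeps its last pose, push and grip.
It also fails if it takes over 48 s, if anything falls off the work surface, if the arm or the gripper's body presses on something with over 40 N, if the wrist force passes 120 N, or if a joint passes its speed limit or range.

## Working session

There is one attempt and no reset: what is moved stays moved. The work goes in short steps, each a Python script; the robot and the scene stay as the last script left them, time stands still between calls to the robot, and variables do not carry over. Pictures are saved under pics/ and viewed, at most 10 in all, crops included, and the job is handed in when it is done.

```bash
mkdir -p pics; ls
cat > h.py <<'E'
import numpy as np, cv2
from plant import r
def save(n,img): cv2.imwrite('pics/'+n, cv2.cvtColor(img,cv2.COLOR_RGB2BGR))
def pts(cal,depth):
    "world point of every pixel from depth"
    h,w=depth.shape
    uv=np.stack(np.meshgrid(np.arange(w),np.arange(h)),-1).reshape(-1,1,2).astype(float)
    n=cv2.undistortPoints(uv,np.array(cal['K']),np.array(cal['distortion'])).reshape(h,w,2)
    p=np.stack([n[...,0]*depth,-n[...,1]*depth,-depth],-1)
    T=np.array(cal['T']); return p@T[:3,:3].T+T[:3,3]
def ray(cal,uv,z):
    "pixels -> points on plane z"
    n=cv2.undistortPoints(np.array(uv,float).reshape(-1,1,2),np.array(cal['K']),np.array(cal['distortion'])).reshape(-1,2)
    T=np.array(cal['T']); d=np.c_[n[:,0],-n[:,1],-np.ones(len(n))]@T[:3,:3].T
    return T[:3,3]+d*((z-T[2,3])/d[:,2])[:,None]
E
python3 - <<'E'
from h import *
for n in ['top','scene']:
    c=r.get_calibration(n); i,d=r.camera(n); save(n+'0.png',i); np.savez('/tmp/'+n,i=i,d=d,**c)
    print(n,np.round(c['T'],3).tolist(),c['K'][0][0],c['distortion'])
print(r.current_time(),r.grasp_offset,r.current_tool_rot())
E
```

```text
pics
top [[-0.025, 0.99, -0.142, 0.343], [-1.0, -0.026, -0.001, -0.092], [-0.005, 0.142, 0.99, 1.586], [0.0, 0.0, 0.0, 1.0]] 418.2108002166655 [-0.04988416  0.          0.          0.          0.        ]
scene [[0.073, -0.789, 0.61, 1.361], [0.997, 0.062, -0.039, -0.124], [-0.007, 0.611, 0.791, 1.144], [0.0, 0.0, 0.0, 1.0]] 466.4194158750856 [-0.03119211  0.          0.          0.          0.        ]
0.1 0.0187 [-6.59850786e-04  9.91835154e-01  1.27524847e-01  6.77034135e-05]
```

View pics/top0.png

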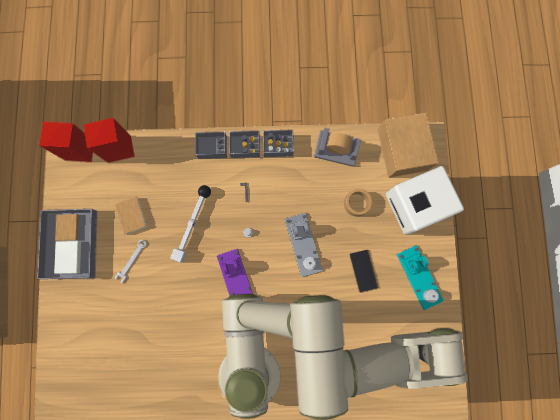

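View pics/scene0.png

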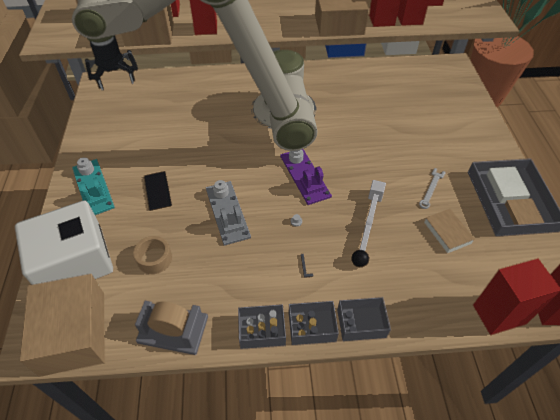

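Top view: the candidates for the press are grey (303,245), purple (234,272) and turquoise (420,277). Grey matches the description, with its die at about (309,263) and clevis at about (299,226). There is one lever, with its head at (178,255) and knob at (204,191). For the die, the spare at (249,232) is not the one in the boss.

Run:
```python
from h import *
D=np.load('/tmp/top.npz'); i,d=D['i'],D['d']
save('crop1.png',cv2.resize(i[180:290,150:340],None,fx=4,fy=4,interpolation=cv2.INTER_CUBIC))
P=pts(D,d); np.set_printoptions(precision=4,suppress=True)
for n,uv,z in [('die',(309,263),.052),('clev',(299,226),.085),('head',(178,255),.05),('knob',(204.5,191),.03)]:
    print(n,ray(D,[uv],z)[0],P[int(uv[1]),int(uv[0])])
# grey press mask by height & region
s=np.zeros(d.shape,bool); s[205:280,280:330]=1
for lo,hi in [(.006,.03),(.03,.06),(.065,.1)]:
    m=s&(P[...,2]>lo)&(P[...,2]<hi); q=P[m]; print(lo,m.sum(),cv2.minAreaRect(q[:,:2].astype(np.float32)),q.mean(0))
s[:]=0; s[180:265,165:215]=1
m=s&(P[...,2]>.012); q=P[m]; print(m.sum(),cv2.minAreaRect(q[:,:2].astype(np.float32)), np.linalg.svd(q[:,:2]-q[:,:2].mean(0),full_matrices=0)[2][0],q.mean(0))
```

```text
die [ 0.4022 -0.2308  0.052 ] [ 0.402  -0.2304  0.056 ]
clev [ 0.5352 -0.1967  0.085 ] [ 0.542  -0.2004  0.0317]
head [0.4436 0.2495 0.05  ] [0.4437 0.2498 0.0484]
knob [0.6858 0.154  0.03  ] [0.6822 0.1533 0.0463]
0.006 1089 ((0.48514437675476074, -0.22203287482261658), (0.18791556358337402, 0.2814459204673767), 88.36019134521484) [ 0.4746 -0.2137  0.0132]
0.03 223 ((0.4693465828895569, -0.21742355823516846), (0.18254207074642181, 0.058787304908037186), 14.8314847946167) [ 0.4536 -0.2194  0.0424]
0.065 83 ((0.5290517210960388, -0.2010730355978012), (0.039573851972818375, 0.05253929644823074), 14.743683815002441) [ 0.5274 -0.2007  0.0794]
622 ((0.5330708622932434, 0.061888813972473145), (0.38353604078292847, 0.3037078082561493), 77.39684295654297) [ 0.9781 -0.2082] [0.5511 0.1957 0.0904]
```

View pics/crop1.png

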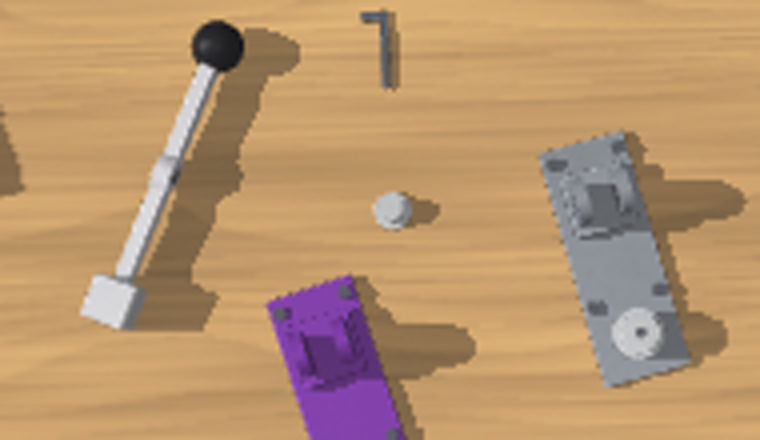

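The crop confirms the grey press: clevis between the cheeks at crop (603,200), die on the boss at (638,332). The lever head is at (112,302) and its knob at (218,46). World fits: die (0.402,-0.231), clevis (0.529,-0.201), head (0.444,0.250), knob (0.686,0.154). The die–clevis distance (130 mm) and head–knob distance (260 mm) both match the description. Next I go over the die.

```bash
cat >> h.py <<'E'
def q(a): return [0,np.cos(a/2),np.sin(a/2),0]
np.set_printoptions(precision=4,suppress=True)
E
python3 - <<'E'
from h import *
r.gripper_to(0.0)
r.move_to([.402,-.231,.22],q(.24))
c=r.get_calibration('wrist'); i,d=r.camera('wrist'); save('w1.png',i); np.savez('/tmp/w1',i=i,d=d,**c)
P=pts(c,d)
print(r.current_time(),r.current_eef_pos(),r.current_force(),r.current_qpos(),np.array(c['T']))
for lo,hi in [(.043,.062),(.07,.095)]:
    m=((P[...,2]>lo)&(P[...,2]<hi)&(np.hypot(P[...,0]-.45,P[...,1]+.22)<.15)).astype(np.uint8)
    n,l,s,ce=cv2.connectedComponentsWithStats(m)
    for k in range(1,n):
        if s[k,4]>150:
            w=P[l==k]; print(lo,s[k],cv2.minAreaRect(w[:,:2].astype(np.float32)),w.mean(0),np.median(w[:,2]))
E
```

```text
2.4 [ 0.4017 -0.2319  0.2198] [ 0.5719 -0.3754  0.2666] [-0.7795  0.2087  1.4712 -0.0002  1.4618  0.5527] [[ 0.2371  0.9284  0.2862  0.4738]
 [-0.9715  0.2268  0.069  -0.2147]
 [-0.0009 -0.2944  0.9557  0.4002]
 [ 0.      0.      0.      1.    ]]
0.043 [266 158  35  36 986] ((0.4038335978984833, -0.23340646922588348), (0.035004884004592896, 0.03418094664812088), 14.476180076599121) [ 0.4043 -0.2334  0.0533] 0.053372628943509914
0.07 [250   5  17  51 782] ((0.5250980257987976, -0.1822754442691803), (0.03917774558067322, 0.012660899199545383), 13.691347122192383) [ 0.5238 -0.1826  0.081 ] 0.08242879779168599
0.07 [297   4  17  52 789] ((0.5347440242767334, -0.21994836628437042), (0.03984428569674492, 0.012681538239121437), 13.899340629577637) [ 0.5335 -0.2202  0.0809] 0.08227986220080485
```

View pics/w1.png

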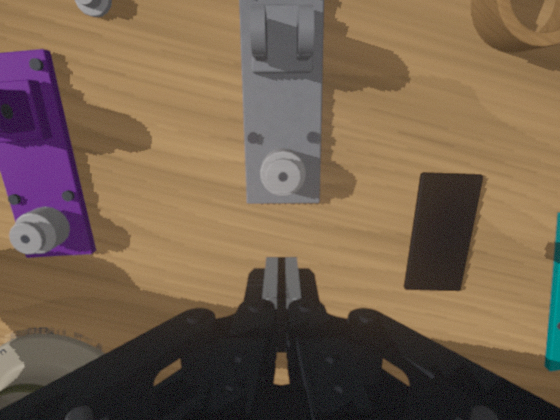

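Wrist view: the die is at (283,175) and the cheeks at (259,32) and (306,32). This gives die (0.404,-0.2334), clevis (0.530,-0.201), yaw about 14°. Next I push.

Run:
```python
from h import *
x,y=.404,-.2334
r.move_l([x,y,.075],rate=.12)
f0=np.array(r.current_force())
h=r.move_l([x,y,.042],rate=.012,max_force=13)
print(h,r.current_time(),r.current_eef_pos(),np.array(r.current_force())-f0)
r.wait(.2); print(r.current_eef_pos(),np.array(r.current_force())-f0)
```

```text
False 6.6583 [ 0.404  -0.2334  0.042 ] [ 0.1658 -0.126   0.8721]
[ 0.404  -0.2334  0.042 ] [ 0.1165 -0.12    1.054 ]
```

Run:
```python
from h import *
print(r.current_gripper_width(),r.current_qpos(),r.current_force())
c=r.get_calibration('wrist'); i,d=r.camera('wrist'); save('w2.png',i[100:420])
D=r.get_calibration('scene'); i,d=r.camera('scene'); np.savez('/tmp/s2',i=i,d=d,**D); save('s2.png',cv2.resize(i[130:250,170:330],None,fx=4,fy=4))
```

```text
0.0002111677717663895 [-0.7784  0.4221  1.7482  0.      0.9713  0.5524] [-0.0643 -0.064   0.3555]
```

View pics/w2.png

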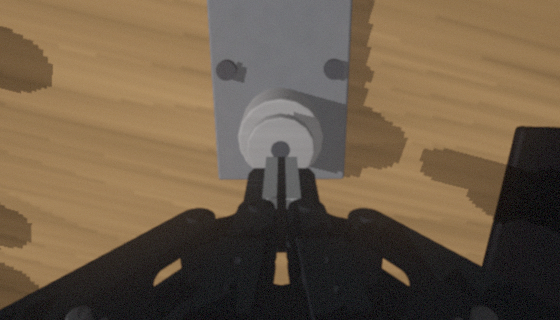

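View pics/s2.png

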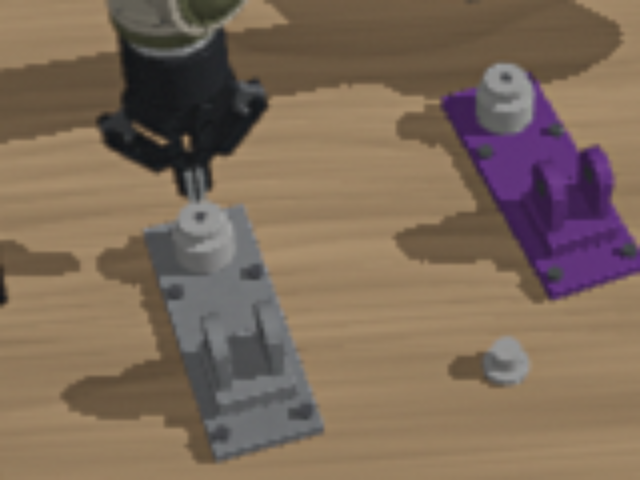

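The tips appear to stand above the die, so the reported TCP and the actual tip disagree. I'll measure the tip and die heights by depth.

Run:
```python
from h import *
D=np.load('/tmp/s2.npz'); P=pts(D,D['d'])
print('scene tip col'); 
for v in range(170,192,1): print(v,P[v,218],P[v,220],D['i'][v,219])
c=r.get_calibration('wrist'); i,d=r.camera('wrist'); W=pts(c,d)
print('wrist')
for v in range(235,300,4): print(v,W[v,272],W[v,281],W[v,290],i[v,290])
print(r.current_time(),r.current_eef_pos())
```

```text
scene tip col
170 [ 0.4122 -0.2298  0.1216] [ 0.4161 -0.2235  0.1254] [28 30 31]
171 [ 0.4096 -0.2305  0.1145] [ 0.4182 -0.2237  0.1233] [49 49 51]
172 [ 0.411  -0.2308  0.1116] [ 0.4142 -0.2245  0.1146] [92 94 95]
173 [ 0.4153 -0.2307  0.112 ] [ 0.4112 -0.2253  0.1069] [107 109 108]
174 [ 0.414  -0.2313  0.1061] [ 0.413  -0.2255  0.1045] [90 91 91]
175 [ 0.4116 -0.2321  0.099 ] [ 0.4109 -0.2262  0.0978] [71 72 72]
176 [ 0.415  -0.2321  0.0983] [ 0.4154 -0.2261  0.0982] [68 70 70]
177 [ 0.4143 -0.2327  0.0931] [ 0.4157 -0.2266  0.0941] [53 54 55]
178 [ 0.4149 -0.2331  0.0893] [ 0.4147 -0.2271  0.0885] [52 54 55]
179 [ 0.4175 -0.2332  0.0877] [ 0.4132 -0.2277  0.0823] [55 57 57]
180 [ 0.4159 -0.2339  0.0814] [ 0.3919 -0.2305  0.0538] [102 101 100]
181 [ 0.3894 -0.2374  0.0469] [ 0.3951 -0.2306  0.0528] [148 148 148]
182 [ 0.3984 -0.2369  0.0524] [ 0.3967 -0.2309  0.0499] [146 146 144]
183 [ 0.3987 -0.2373  0.0481] [ 0.4011 -0.2309  0.0502] [83 83 85]
184 [ 0.4033 -0.2372  0.0486] [ 0.4058 -0.2308  0.0509] [72 72 76]
185 [ 0.4078 -0.2372  0.049 ] [ 0.4116 -0.2306  0.0529] [114 115 114]
[... 1385 characters left out ...]
[ 0.4127 -0.2281  0.1   ] [ 0.4142 -0.2313  0.1012] [ 0.4147 -0.2347  0.1007] [100  99  99]
279 [ 0.4126 -0.2282  0.1029] [ 0.4137 -0.2314  0.1034] [ 0.4143 -0.2347  0.1031] [102 103 104]
283 [ 0.4129 -0.2282  0.1064] [ 0.4145 -0.2312  0.108 ] [ 0.4149 -0.2345  0.1073] [ 97 101 101]
287 [ 0.413  -0.2282  0.1095] [ 0.4136 -0.2314  0.1092] [ 0.4144 -0.2346  0.1093] [103 103 102]
291 [ 0.4131 -0.2283  0.1125] [ 0.4133 -0.2315  0.1116] [ 0.4143 -0.2345  0.112 ] [100  98 100]
295 [ 0.413  -0.2284  0.1149] [ 0.4135 -0.2315  0.1145] [ 0.4148 -0.2343  0.1156] [103 101 102]
299 [ 0.4132 -0.2284  0.1178] [ 0.4135 -0.2315  0.1171] [ 0.4146 -0.2343  0.1177] [125 124 124]
7.0083 [ 0.404  -0.2334  0.042 ]
```

Run:
```python
from h import *
D=np.load('/tmp/w1.npz'); W=pts(D,D['d'])
for v in range(250,275,3): print(v,W[v,272],W[v,290])
print('cam-eef w1',D['T'][:3,3]-[.4017,-.2319,.2198],'now',np.array(r.get_calibration('wrist')['T'])[:3,3]-r.current_eef_pos())
x,y=.404,-.2334
f0=np.array(r.current_force())
for z in [.025,.015,.005,-.003]:
    h=r.move_l([x,y,z],rate=.015,max_force=13)
    print(h,r.current_time(),r.current_eef_pos(),np.array(r.current_force())-f0)
    if h: break
c=r.get_calibration('wrist'); i,d=r.camera('wrist'); W=pts(c,d)
for v in range(231,275,4): print(v,W[v,272],W[v,290],i[v,290])
```

```text
250 [ 0.3003 -0.2452  0.0002] [ 0.3058 -0.2667  0.0008]
253 [ 0.2972 -0.246   0.0021] [ 0.3019 -0.2676  0.0008]
256 [ 0.2921 -0.2471 -0.0004] [ 0.2977 -0.2687  0.0001]
259 [ 0.4107 -0.226   0.264 ] [ 0.4124 -0.2335  0.2637]
262 [ 0.4107 -0.2261  0.267 ] [ 0.4125 -0.2334  0.2669]
265 [ 0.4106 -0.2262  0.2695] [ 0.4123 -0.2334  0.2692]
268 [ 0.4107 -0.2262  0.2724] [ 0.4124 -0.2332  0.2724]
271 [ 0.4108 -0.2263  0.275 ] [ 0.4128 -0.2331  0.2757]
274 [ 0.4107 -0.2264  0.2773] [ 0.4129 -0.233   0.2784]
cam-eef w1 [0.0721 0.0172 0.1804] now [0.0719 0.0171 0.1803]
False 8.2917 [ 0.404  -0.2334  0.0251] [ 0.397  -0.8851  0.4939]
False 9.1083 [ 0.404  -0.2334  0.015 ] [-0.6629  0.5098 -0.0895]
True 9.55 [ 0.4041 -0.2335  0.0104] [-1.0598 -0.1088  8.03  ]
231 [ 0.4201 -0.2257  0.0408] [ 0.4223 -0.2335  0.0414] [131 128 128]
235 [ 0.4198 -0.2258  0.045 ] [ 0.4215 -0.2336  0.0444] [93 91 91]
239 [ 0.4192 -0.2261  0.048 ] [ 0.4208 -0.2338  0.0473] [144 142 143]
243 [ 0.4175 -0.2265  0.0483] [ 0.4195 -0.2341  0.0486] [147 146 145]
247 [ 0.4159 -0.2269  0.049 ] [ 0.4176 -0.2345  0.0485] [148 146 146]
251 [ 0.414  -0.2273  0.0487] [ 0.4163 -0.2348  0.0497] [147 145 145]
255 [ 0.4121 -0.2278  0.0485] [ 0.4141 -0.2354  0.0489] [135 133 131]
259 [ 0.4135 -0.2276  0.0558] [ 0.4144 -0.2352  0.0538] [106 106 106]
263 [ 0.4129 -0.2278  0.0583] [ 0.4148 -0.235   0.0586] [104 105 105]
267 [ 0.4128 -0.2279  0.0617] [ 0.4146 -0.235   0.0618] [102 102 105]
271 [ 0.4129 -0.228   0.0652] [ 0.4151 -0.2347  0.0663] [98 98 97]
```

The reported TCP sits about 40 mm beyond the real tips, and the offset is the same in every view. The die top is now at about 0.0487. I'll press again to confirm the hard stop.

Run:
```python
from h import *
x,y=.404,-.2334
for k in range(2):
    h=r.move_l([x,y,.0],rate=.008,max_force=9)
    print(h,r.current_time(),r.current_eef_pos(),r.current_force())
    r.wait(.15); print(r.current_eef_pos(),r.current_force())
    if r.current_force()[2]>13: break
```

```text
True 9.9333 [ 0.4041 -0.2335  0.0104] [-1.8142  0.0671  5.7705]
[ 0.4041 -0.2335  0.0104] [-0.8339  0.5034  5.9436]
True 10.4167 [ 0.4041 -0.2335  0.0104] [-0.2554  0.5054  5.0741]
[ 0.4041 -0.2335  0.0104] [-0.755  -0.2865  4.7115]
```

The position held firm at 15 N, so the die is home. Real tip = TCP + 0.0376 (tip at 0.048 now). Next I lift and look at the lever from over its head.

Run:
```python
from h import *
r.move_l([.404,-.2334,.12],rate=.25)
r.gripper_to(0.07)
r.move_to([.4436,.2495,.22],q(-.375))
c=r.get_calibration('wrist'); i,d=r.camera('wrist'); save('w3.png',i); np.savez('/tmp/w3',i=i,d=d,**c)
print(r.current_time(),r.current_eef_pos(),r.current_qpos())
W=pts(c,d); u=np.array([.9305,-.3665]); v=np.array([.3665,.9305]); o=np.array([.4436,.2495])
a=(W[...,:2]-o)@u; b=(W[...,:2]-o)@v
base=(W[...,2]>.012)&(W[...,2]<.062)&(abs(b)<.05)
for lo,hi,n in [(-.04,.04,'head'),(.03,.10,'bar1'),(.1,.16,'eye'),(.16,.23,'bar2')]:
    m=base&(a>lo)&(a<hi)
    if m.sum()<50: print(n,m.sum()); continue
    if n[:3]=='bar':
        for k in np.arange(lo,hi,.01):
            mm=base&(a>k)&(a<k+.01); 
            if mm.sum()>5: bb=b[mm]; print(' %.3f n%d b %.4f..%.4f z %.4f'%(k+.005,mm.sum(),*np.percentile(bb,[3,97]),np.median(W[...,2][mm])))
    else:
        t=m&(W[...,2]>(.043 if n=='head' else .036)); print(n,t.sum(),'a',np.percentile(a[t],[1,99]),'b',np.percentile(b[t],[1,99]),'z',np.median(W[...,2][t]), cv2.minAreaRect(W[t][:,:2].astype(np.float32)))
```

```text
13.675 [0.4439 0.2488 0.2198] [ 0.278   0.2898  1.3586 -0.0002  1.4935  2.2248]
head 1668 a [-0.0201  0.0207] b [-0.0156  0.0251] z 0.05022498783681173 ((0.4457959234714508, 0.254008948802948), (0.041373010724782944, 0.04179203510284424), 68.98877716064453)
 0.035 n156 b -0.0034..0.0120 z 0.0361
 0.045 n160 b -0.0034..0.0118 z 0.0362
 0.055 n160 b -0.0034..0.0117 z 0.0362
 0.065 n176 b -0.0034..0.0116 z 0.0359
 0.075 n159 b -0.0033..0.0115 z 0.0359
 0.085 n174 b -0.0033..0.0114 z 0.0361
 0.095 n174 b -0.0033..0.0113 z 0.0359
 0.105 n176 b -0.0033..0.0112 z 0.0358
eye 909 a [0.1015 0.1581] b [-0.0051  0.0126] z 0.041614088167185315 ((0.5660484433174133, 0.2054118663072586), (0.01797081157565117, 0.05919156223535538), 68.7131118774414)
 0.165 n88 b -0.0041..0.0106 z 0.0355
```

View pics/w3.png

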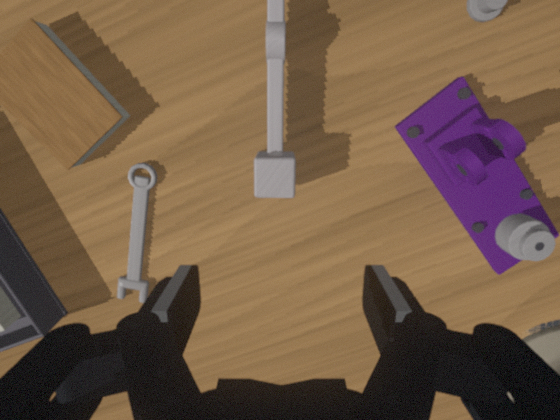

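Wrist view: the head is at (275,175), the bar runs up column 276 and the eye is at (275,40). That gives balance ≈ (0.506,0.230) and lever yaw ≈ -0.372. Next I grasp.

Run:
```python
from h import *
p=[.506,.230]
r.move_to(p+[.06],q(-.372))
h=r.move_l(p+[-.031],rate=.08,max_force=6)
print(h,r.current_time(),r.current_eef_pos(),r.current_force())
if not h:
    f0=np.array(r.current_force()); m0=np.array(r.current_moment())
    r.gripper_to(0.0); print(r.current_gripper_width(),r.current_grasp_force(),r.current_force())
    r.move_l(p+[0.02],rate=.06); r.wait(.3)
    print(r.current_time(),np.array(r.current_force())-f0,np.array(r.current_moment())-m0,r.current_gripper_width(),r.current_grasp_force())
    c=r.get_calibration('wrist'); i,d=r.camera('wrist'); save('w4.png',i); np.savez('/tmp/w4',i=i,d=d,**c)
```

```text
False 15.6917 [ 0.5063  0.2301 -0.0305] [-0.468   0.009   0.4926]
0.015153664885630802 59.095176458358765 [-0.1974  1.2176  3.6575]
17.525 [ 0.282   0.1137 -6.0487] [-0.0153  0.0013  0.0382] 0.014872881553212841 58.42952013015747
```

View pics/w4.png

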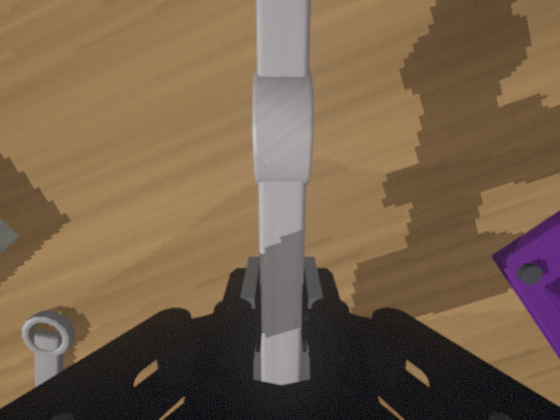

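Gripped: 0.62 kg and almost no moment. The picture shows the bar up column 282 between the pads, with the eye at rows 73-182. Now I check the tilt and the eye's position in the tool frame.

Run:
```python
from h import *
D=np.load('/tmp/w4.npz'); W=pts(D,D['d']); e=np.array([.506,.230])
u=np.array([np.cos(.372),-np.sin(.372)]); v=np.array([-u[1],u[0]])
a=(W[...,:2]-e)@u; b=(W[...,:2]-e)@v; z=W[...,2]
m=(z>.05)&(z<.13)&(abs(b)<.014)
for k in np.arange(.012,.16,.008):
    mm=m&(a>k)&(a<k+.008)
    if mm.sum()>20: print('%.3f n%d b %.4f..%.4f zmax %.4f zmed %.4f'%(k+.004,mm.sum(),*np.percentile(b[mm],[2,98]),np.percentile(z[mm],95),np.median(z[mm])))
print(r.current_eef_pos(),r.current_tool_rot())
```

```text
0.016 n2049 b -0.0136..0.0137 zmax 0.1293 zmed 0.1106
0.024 n949 b -0.0089..0.0065 zmax 0.0875 zmed 0.0865
0.032 n992 b -0.0088..0.0064 zmax 0.0875 zmed 0.0865
0.040 n1065 b -0.0087..0.0065 zmax 0.0875 zmed 0.0864
0.048 n1066 b -0.0093..0.0068 zmax 0.0902 zmed 0.0868
0.056 n1365 b -0.0098..0.0073 zmax 0.0949 zmed 0.0931
0.064 n1639 b -0.0099..0.0072 zmax 0.0962 zmed 0.0950
0.072 n1744 b -0.0098..0.0071 zmax 0.0954 zmed 0.0939
0.080 n1551 b -0.0096..0.0071 zmax 0.0918 zmed 0.0886
0.088 n1501 b -0.0087..0.0062 zmax 0.0875 zmed 0.0863
0.096 n1577 b -0.0089..0.0060 zmax 0.0874 zmed 0.0863
0.104 n488 b -0.0090..0.0063 zmax 0.0873 zmed 0.0862
[0.5059 0.23   0.0198] [ 0.0001  0.9827 -0.185  -0.0002]
```

Run:
```python
from h import *
t=.248; u=np.array([np.cos(t),np.sin(t)]); v=np.array([-u[1],u[0]])
p=np.array([.5299,-.2011])-.0655*u+.0012*v; np.save('/tmp/p',p); print(p)
r.move_l([.506,.230,.14],rate=.12)
r.move_l([*p,.14],rate=.12,rotation=q(t))
r.move_l([*p,.1025],rate=.05); r.wait(.5)
print(r.current_time(),r.current_eef_pos(),r.current_tool_rot(),r.current_qpos(),r.current_force(),r.current_moment(),r.current_gripper_width())
c=r.get_calibration('wrist'); i,d=r.camera('wrist'); save('w5.png',i)
W=pts(c,d); a=(W[...,:2]-p)@u; b=(W[...,:2]-p)@v; z=W[...,2]
m=(z>.14)&(z<.2)&(abs(b)<.014)
for k in [.03,.06,.09]:
    mm=m&(a>k)&(a<k+.01); print(k,np.percentile(b[mm],[2,98]),np.median(z[mm]))
s=r.get_calibration('scene'); i,d=r.camera('scene'); save('s3.png',cv2.resize(i[110:260,140:340],None,fx=4,fy=4)); W=pts(s,d)
a=(W[...,:2]-p)@u; b=(W[...,:2]-p)@v; z=W[...,2]
m=(z>.1)&(z<.2)&(abs(b)<.03)
for k in np.arange(.03,.23,.02):
    mm=m&(a>k)&(a<k+.02)&(z<.182); print('s %.2f'%k,mm.sum(),np.percentile(b[mm],[5,95]) if mm.sum()>3 else '',np.percentile(z[mm],90) if mm.sum()>3 else '')
```

```text
[ 0.4661 -0.216 ]
24.0083 [ 0.4661 -0.216   0.1025] [0.     0.9923 0.1237 0.    ] [-0.6647  0.4068  1.5439 -0.      1.1909  0.6581] [ 0.2575 -0.1746 -6.4824] [-0.0019  0.0555  0.0049] 0.015031666985539047
0.03 [-0.0083  0.0069] 0.16927309982533917
0.06 [-0.0094  0.0076] 0.17771716434373835
0.09 [-0.0084  0.0067] 0.1690971394498575
s 0.03 32 [-0.0081  0.0063] 0.16923280908429206
s 0.05 30 [-0.009   0.0068] 0.1776572417309095
s 0.07 56 [-0.0093  0.0068] 0.1756257597602644
s 0.09 42 [-0.0085  0.0064] 0.1703511255569006
s 0.11 40 [-0.0085  0.0065] 0.16926413592955358
s 0.13 37 [-0.0088  0.0055] 0.17001597264952775
s 0.15 42 [-0.0088  0.0068] 0.17032729641856229
s 0.17 39 [-0.0198  0.012 ] 0.17994663895944524
s 0.19 119 [-0.0235  0.0194] 0.18050647082750662
s 0.21 125 [-0.0177  0.0149] 0.17453789308280895
```

View pics/s3.png

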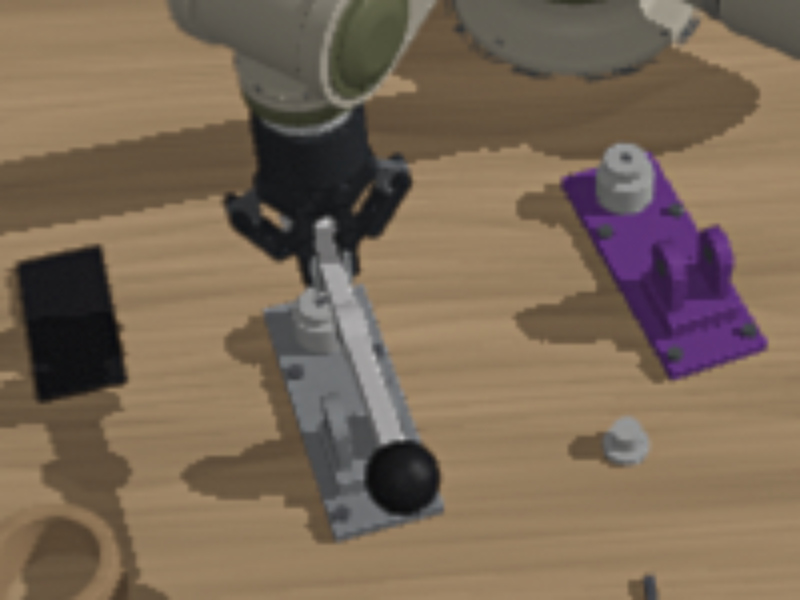

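The scene view shows the lever level over the grey press, in line with it and touching nothing. The knob is at (403,477), and the bar top reads 0.169 m along its length. The eye is over the clevis to within about 1 mm.

```bash
python3 -c "
from h import *
print(r.current_joint_velocities()); print(r.hand_in(),r.current_time())"
```

```text
[ 0.0016 -0.0013 -0.0008  0.      0.0001  0.001 ]
the job is handed in; nothing more can be done
the job is handed in; nothing more can be done
```

The job is handed in, at about 24 s of the 48 s allowed: the die is fully home, and the lever is held level and still by its balance point, its eye over the clevis and head over the die, about 5 cm above the cheeks.

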